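# Wedge a rocking edge-paint machine

## Robot

A 7-joint arm with a two-finger parallel gripper is mounted at the origin on the work surface. World frame = base frame: x ahead of the robot, y to its left, z up, the work surface at z = 0. Lengths are in m, angles in rad, forces in N, time in s.
With the tool pointing down it reaches from about 0.4 to 0.9 m from the base axis. Payload 5.5 kg.
Tool frame: the origin (TCP) lies midway between the tips of the shut fingers; the grasp point (between the pads) lies 19 mm behind it (hold_point_z is the distance from the TCP to the grasp point, in m); z points along the fingers, y is the direction in which the jaws open and shut (so a half turn about z gives the same grasp; the last joint's range is limited). The gripper opens to 92 mm and grips with 3 to 60 N. Pads are 19 mm wide; open, the fingers measure 130 mm over their backs; the gripper's body (75 mm by 190 mm) begins 47 mm behind the grasp point.
Start: joints at [1.524, 0.501, -0.427, 1.55, 0.221, 1.138, -0.21], TCP at [0.198, -0.619, 0.196] pointing down, gripper open.
Joint ranges: [-2.88, 2.88], [-0.31, 2.03], [-1.54, 1.56], [0.2, 2.42], [-1.41, 4.55], [0.19, 2.02], [-2.57, 2.57]. Speed limits (rad/s): [2.57, 2.57, 3.14, 3.14, 3.14, 3.14, 3.14].

## Interface

Orientations are given as a rotation vector (axis times angle).
In Python, from workcell import sense, camera, camera_info, sign_off, boxes_of, hold_point_z gives the robot as it stands. The module is installed in compiled form; this text tells all that it offers.
- The arm moves only by the tool apply_moves, never from a script. Its argument "moves" is a list of rows, each a list of 4 numbers: the shift along the tool's x, y, z in m, then the turn about the tool's z in rad. A call has 1 to 8 rows; each row is the pose to reach, as a shift and turn from the pose commanded when the call began, along the tool's axes at that moment; what a row does not reach only later rows make up. A row lasts 1/12 s, in which the tool goes at most 41.7 mm and 7.16 degrees, less where a joint would pass 70% of its speed; a pose out of reach is approached as far as the arm can. A call with a gripper value outside its range is refused whole. "grip" is the opening, from 0 (shut) to 1 (fully open), set as the call begins (left out, the last holds). The fingers move at their own pace and stop on an object; "force" is the grip in N (left out, the last holds). Time passes only in rows, so rows that repeat a pose let the fingers close. It gives the time, the measured TCP pose, the force and the opening at its end, in the units of the state.
- sense(): the state, without advancing time (a new reading comes with each control period).
- camera(name): name is "side" or "top" or "wrist"; returns the picture (400x640x3 uint8, red, green, blue); there is no depth.
- camera_info(name): a dict with "fov_y" (degrees; the focal length in pixels is half the picture's height over the tangent of half this angle, whatever the lens; pixels are square), "cx", "cy" (the principal point, pixels), "extrinsics" (4x4, takes a point from camera to world coordinates). Camera axes: x right, y down, z forward; pixel columns grow to the right and rows downward; lengths in m; the calibration is good to about 2 mm. A picture is of the moment at which its call begins: read the wrist's pose just before it. camera_info takes no time and is no camera call; for the wrist camera it gives the pose at the moment of the call.
- sign_off(): hands the job in, once; it reports no verdict.
Trained networks look in the newest picture that a camera, given by its name, has taken for a name from the list of things; names that differ only in an ending like _2 or _b are one class to them, and where a whole thing is asked for, a point or a joint stands for the part that bears it (a point fixed in the world has none). Each returns a list of dicts, best first, with "score" (0 to 1); they miss things now and then, are a little off and sometimes report something else, mostly with a low value. They report only what shows in the picture. A call takes as long as a camera call. They do not tell look-alikes from the thing itself.
- boxes_of(name, camera): "location" ([x, y, z] in m, in world coordinates, good to about 4 mm: the middle of the surface that is visible of it).
The state is a dict: "clock": time; "q": joint angles; "qvel": joint speeds; "tau": joint torques, N m; "tcp_pos": TCP position; "tcp_rot": TCP orientation; "ft_force": force on the tool from outside, world axes, zero at the start; "ft_torque": the same for the moment, N m; "finger_gap": finger opening in m.
Only numpy, scipy, OpenCV 4.12 (cv2) and the standard library are available. Lean on these libraries where they do the work, as an engineer would, in place of code of your own. Each camera call takes 0.05 s, during which the arm holds its last target.

## Task

The edge-paint machine rocks because its front right foot (the one with the red nut) is short. With the fingertips, push the orange wedge along the table, thin end first, under that foot until the machine stands level, cannot rock any more and its foot rests on the wedge, then take the hand away. Only push the wedge (turn it into line first if need be) and never pick it up; do not ram it home, do not push or lift the machine itself, and leave the other things on the bench where they stand.

Things in the scene. Friction and masses are not known exactly. Their poses are not given: they have to be found in the camera images.
- stand: White edge-paint machine on 4 black ball feet, 200 x 180 mm apart. Aluminium deck overhangs them 20 mm, its top 64 mm up. From 45 mm behind the short foot a motor and paint head, from 110 mm a cabinet 250 mm high. Origin: on the table below the short foot. x: machine's front to back, y: along its front to the left foot, z up. Does not slide.
- rock (a joint): Machine's rocking angle, rad: 0 is level and firm (a stop), 0.052 is leaning down on the short foot (7 mm lower), as at the start. Free between; 3 to 5 N rest on the short foot, so pushing the wedge in takes up to about 9 N; the force rises sharply once level.
- short_foot (a point): Lowest point of the short foot (front right), a black rubber ball of 24 mm radius under a red nut on the deck: on the table while the machine leans, 7 mm above it when level.
- wedge: Loose orange plastic wedge, 90 mm long (x), 56 mm wide (y), flat below, 90 g: 1.2 mm thick at the thin end, rising evenly to 20 mm at the upright thick end. Origin: centre of its underside; x points to the thin end. The machine is level when the thin end is about 27 mm past the foot's lowest point. Friction about 0.35: it does not slip back.
- wedge_thin_end (a point): Middle of the wedge's thin edge, on the table.
- wedge_thick_end (a point): Middle of the wedge's upright thick end face (56 mm wide, 20 mm high), 10 mm above the table: where it is pushed.
- flask: Bystander: loose white bottle with a green cap, 84 mm wide, 190 mm high. Origin: centre of its underside.
- jar_red: Bystander: loose red jar, 52 mm wide, 65 mm high. Origin: centre of its underside.
- jar_blue: Bystander: loose blue jar, 52 mm wide, 65 mm high. Origin: centre of its underside.
- burnisher: Bystander: loose turned wooden burnisher, 44 mm wide, 80 mm high. Origin: centre of its underside.
- screwdriver: Bystander: loose screwdriver with a yellow handle, lying along its x. Origin: middle, on the table.
- gauge_block: Bystander: loose dark wooden block, 50 x 40 x 30 mm. Origin: centre of its underside.
- spare_wheel: Bystander: loose black ring, 56 mm wide, 16 mm high. Origin: centre of its underside.
There are look-alikes about, which are no part of the job. There is more than one size of the wedge; the job needs the smallest.

How it is judged:
By the outcome, as a careful person would: the job done as asked, in the order asked, and still so for the second after the job is handed in, with the robot touching nothing.
It also fails if it takes over 64 s, if anything falls off the work surface, if the arm or the gripper's body presses on something with over 40 N, if the wrist force passes 120 N, or if a joint passes its speed limit or range.

## Working session

There is one attempt and no reset: what is moved stays moved. The work goes in short steps, Python scripts to look and compute and a tool call to move; the robot and the scene stay as the last step left them, time stands still between calls to the robot, and variables do not carry over. Pictures are saved under pics/ and viewed, and the job is handed in when it is done.

Besides the shell and the picture viewer there is one more tool, called after "Call:" as a command line: name --pt "numbers of a row" for each row, then --argument value for the rest. apply_moves: Moves the arm, as the interface text tells. Its arguments: {"type":"object","properties":{"moves":{"type":"array","items":{"type":"array","items":{"type":"number"}}},"grip":{"type":"number"},"force":{"type":"number"}},"required":["moves"]}

```bash
mkdir -p pics; python3 - <<'E'
from workcell import *
import cv2
s=sense();print(s['clock'],s['tcp_pos'],s['tcp_rot'],s['finger_gap'],hold_point_z)
for n in ['top','side','wrist']:
    im=camera(n);cv2.imwrite(f'pics/{n}0.png',im[:,:,::-1])
    ci=camera_info(n);print(n,ci['fov_y'],ci['cx'],ci['cy'],ci['extrinsics'])
    for t in ['wedge','stand','short_foot'] if n!='wrist' else ['wedge']:
        for b in boxes_of(t,n):print(n,t,b)
E
```

```text
0.0 [ 0.1978807  -0.61837763  0.19519414] [-3.10210432e+00 -4.84467672e-01  3.61541843e-04] 0.09172355499389863 0.0188
top 49.4270713439048 319.05172961593934 199.89264960746866 [[-0.02870794 -0.98552487  0.16708256  0.37359789]
 [-0.99947432  0.02578174 -0.01965678  0.03753808]
 [ 0.01506456 -0.16755904 -0.98574694  0.98897714]
 [ 0.          0.          0.          1.        ]]
top wedge {'location': [0.3807, -0.0916, 0.0113], 'score': 0.82}
top wedge {'location': [0.5967, -0.1428, 0.0141], 'score': 0.79}
top wedge {'location': [0.5201, 0.0134, 0.0125], 'score': 0.56}
top stand {'location': [0.7291, 0.0728, 0.2108], 'score': 0.92}
top stand {'location': [0.4587, 0.2539, 0.0176], 'score': 0.17}
top short_foot {'location': [0.7319, 0.0752, 0.2164], 'score': 0.68}
side 46.62511833377496 323.27703126284206 195.96100982599725 [[-0.81090334 -0.36989292  0.4534479   0.0238263 ]
 [-0.58508304  0.49837348 -0.63976691  0.73384543]
 [ 0.01065884 -0.78409381 -0.6205508   0.75201303]
 [ 0.          0.          0.          1.        ]]
side wedge {'location': [0.5862, -0.1357, 0.0136], 'score': 0.95}
side wedge {'location': [0.5059, 0.0199, 0.0125], 'score': 0.9}
side wedge {'location': [0.3667, -0.0828, 0.0163], 'score': 0.73}
side stand {'location': [0.7315, 0.12, 0.1473], 'score': 0.62}
side short_foot {'location': [0.7305, 0.1149, 0.1558], 'score': 0.82}
side short_foot {'location': [0.4559, -0.3402, 0.0434], 'score': 0.65}
wrist 63.360865201083435 319.1647350347863 195.78638136071436 [[ 0.30553831 -0.91255714 -0.27181944  0.27065619]
 [-0.95217861 -0.2932717  -0.08571817 -0.59666495]
 [-0.00149422  0.28501084 -0.95852313  0.38432124]
 [ 0.          0.          0.          1.        ]]
```

View pics/top0.png

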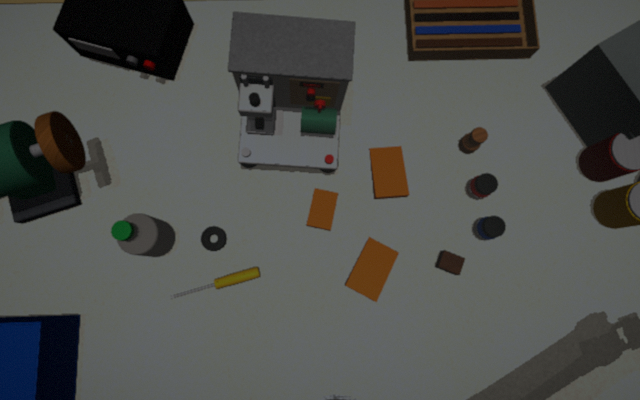

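View pics/side0.png

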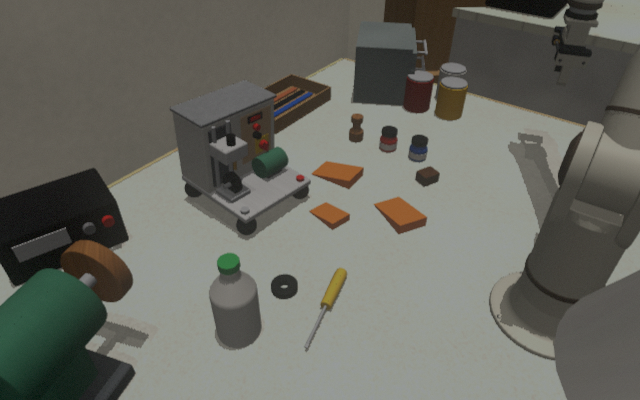

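Candidates for the wedge in the top picture are (322,209), (389,172) and (373,269). The one at (322,209) is the smallest, at about 40 x 25 px, which fits 90 x 56 mm. I'll confirm this in crops and find which end is thin.

```bash
python3 - <<'E'
import cv2,numpy as np
a=cv2.imread('pics/top0.png');b=cv2.imread('pics/side0.png')
A=cv2.resize(a[130:310,220:420],None,fx=4,fy=4,interpolation=cv2.INTER_CUBIC)[:600]
A=cv2.convertScaleAbs(A,alpha=1.6)
B=cv2.convertScaleAbs(cv2.resize(b[150:250,230:430],None,fx=4,fy=4,interpolation=cv2.INTER_CUBIC),alpha=1.6)
cv2.imwrite('pics/top0c.png',A);cv2.imwrite('pics/side0c.png',B)
E
```

```text
(no output)
```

View pics/top0c.png

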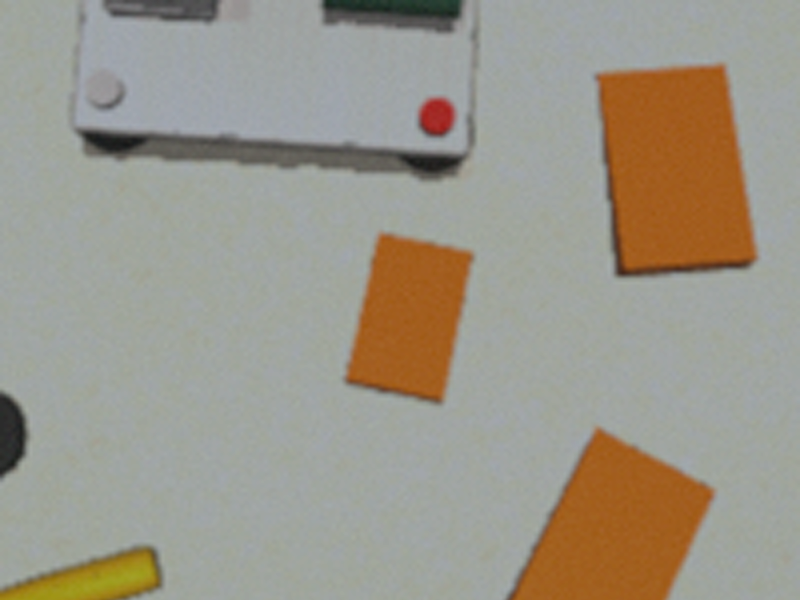

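View pics/side0c.png

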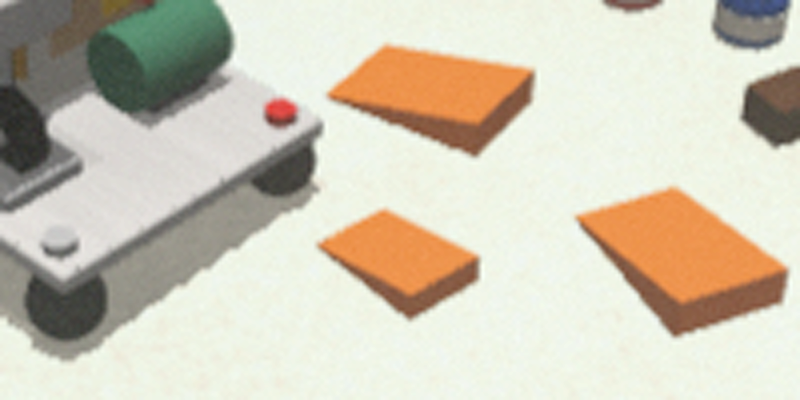

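The small wedge at top (322,209) has its thin edge facing the machine and its thick face toward the robot. Next I'll fit its pose and the foot in both cameras.

```bash
cat > h.py <<'E'
from workcell import *
import cv2,numpy as np
from scipy.optimize import minimize,least_squares
from scipy.spatial.transform import Rotation as R
def K(ci):
    f=200/np.tan(np.radians(ci['fov_y']/2));return f,ci['cx'],ci['cy']
def proj(ci,P):
    P=np.atleast_2d(P);T=np.linalg.inv(ci['extrinsics']);c=P@T[:3,:3].T+T[:3,3];f,cx,cy=K(ci)
    return np.c_[f*c[:,0]/c[:,2]+cx,f*c[:,1]/c[:,2]+cy]
def back(ci,uv,z):
    f,cx,cy=K(ci);d=ci['extrinsics'][:3,:3]@np.array([(uv[0]-cx)/f,(uv[1]-cy)/f,1]);o=ci['extrinsics'][:3,3]
    return o+d*(z-o[2])/d[2]
def wedgepts(x,y,a):
    V=np.array([[sx*.045,sy*.028,z] for sx,sy,z in [(1,1,0),(1,-1,0),(-1,1,0),(-1,-1,0),(1,1,.0012),(1,-1,.0012),(-1,1,.02),(-1,-1,.02)]])
    return R.from_euler('z',a).apply(V)+[x,y,0]
def omask(im,c,r=45):
    h=cv2.cvtColor(im,cv2.COLOR_RGB2HSV)
    m=cv2.inRange(h,(4,120,40),(20,255,255))
    n,l,st,ce=cv2.connectedComponentsWithStats(m)
    d=[np.hypot(*(ce[i]-c)) if st[i,4]>60 else 1e9 for i in range(n)];d[0]=1e9
    return (l==int(np.argmin(d))).astype(np.uint8)
def render(ci,p,S=8):
    q=proj(ci,wedgepts(*p));h=cv2.convexHull(((q+.5)*16).astype(np.int32)*1)
    big=np.zeros((400*4,640*4),np.uint8)
    h=cv2.convexHull(np.round(((q+.5)*4-.5)*16).astype(np.int32));cv2.fillConvexPoly(big,h,255,shift=4)
    return cv2.resize(big,(640,400),interpolation=cv2.INTER_AREA)/255.
def fit(ims,cis,p0):
    ms=[cv2.GaussianBlur(omask(im,proj(ci,[[p0[0],p0[1],.01]])[0]).astype(float),(0,0),1) for im,ci in zip(ims,cis)]
    f=lambda p:sum((np.abs(cv2.GaussianBlur(render(ci,(p[0],p[1],p[2])),(0,0),1)-m)).sum()/max(m.sum(),1) for ci,m in zip(cis,ms))
    r=minimize(f,p0,method='Nelder-Mead',options=dict(initial_simplex=[p0,[p0[0]+.01,p0[1],p0[2]],[p0[0],p0[1]+.01,p0[2]],[p0[0],p0[1],p0[2]+.15]],maxiter=150,xatol=1e-4,fatol=1e-4))
    return r.x,r.fun
E
python3 - <<'E'
from h import *
ims=[cv2.imread(f'pics/{n}0.png')[:,:,::-1] for n in('top','side')];cis=[camera_info(n) for n in('top','side')]
for s in ([0,1],[0],[1]):
    p,e=fit([ims[i] for i in s],[cis[i] for i in s],[.515,.015,-.2]);print(s,p.round(4),np.degrees(p[2]),e)
# nuts
for n,im,ci in zip(('top','side'),ims,cis):
    h=cv2.cvtColor(im,cv2.COLOR_RGB2HSV);m=cv2.inRange(h,(0,150,80),(5,255,255))|cv2.inRange(h,(172,150,80),(180,255,255))
    N,l,st,ce=cv2.connectedComponentsWithStats(m)
    for i in range(1,N):
        if st[i,4]>15: print(n,ce[i].round(1),st[i,4],back(ci,ce[i],.06).round(4),back(ci,ce[i],.065).round(4))
top=cis[0];side=cis[1]
print('white top',back(top,(220+104/4,130+90/4),.067),'side',back(side,(230+60/4,150+238/4),.067))
for uv in [(75,130),(463,157),(474,110)]: print('deck corner',back(top,(220+uv[0]/4,130+uv[1]/4),.062))
E
```

```text
[0, 1] [ 0.519   0.0116 -0.2326] -13.324684917147435 0.20448372041430993
[0] [ 0.5207  0.0113 -0.2338] -13.394876853606075 0.06581678034085364
[1] [ 0.5184  0.012  -0.2582] -14.794156579336999 0.13460212941700575
top [147.7  62.9] 27 [0.8576 0.4    0.06  ] [0.855 0.398 0.065]
top [310.6  90.7] 21 [0.7824 0.0309 0.06  ] [0.7802 0.0309 0.065 ]
top [319.8 102.6] 37 [0.7534 0.0109 0.06  ] [0.7514 0.0111 0.065 ]
top [328.6 158.6] 52 [ 0.6228 -0.0047  0.06  ] [ 0.6215 -0.0045  0.065 ]
side [255.3 125. ] 20 [ 0.8902 -0.1346  0.06  ] [ 0.8839 -0.1283  0.065 ]
side [263.2 142.1] 29 [ 0.8078 -0.0768  0.06  ] [ 0.8021 -0.0709  0.065 ]
side [299.7 177.2] 23 [ 0.6221 -0.0062  0.06  ] [ 0.6178 -0.0009  0.065 ]
side [106.3 217.6] 45 [0.876  0.3754 0.06  ] [0.8699 0.378  0.065 ]
white top [0.63915297 0.17587938 0.067     ] side [0.63898319 0.17482369 0.067     ]
deck corner [0.61834189 0.19247562 0.062     ]
deck corner [ 0.59785154 -0.0194891   0.062     ]
deck corner [ 0.62424754 -0.02648079  0.062     ]
```

```bash
python3 - <<'E'
import cv2
a=cv2.imread('pics/top0.png');b=cv2.imread('pics/side0.png')
A=cv2.convertScaleAbs(cv2.resize(a[135:185,225:355],None,fx=6,fy=6,interpolation=cv2.INTER_CUBIC),alpha=2)
B=cv2.convertScaleAbs(cv2.resize(b[155:245,220:330],None,fx=6,fy=6,interpolation=cv2.INTER_CUBIC),alpha=1.5)
cv2.imwrite('pics/t0d.png',A);cv2.imwrite('pics/s0d.png',B)
E
```

```text
(no output)
```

View pics/s0d.png

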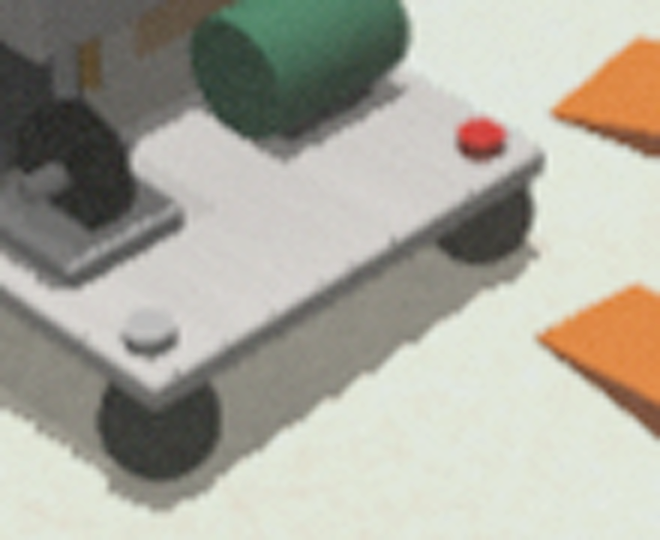

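View pics/t0d.png

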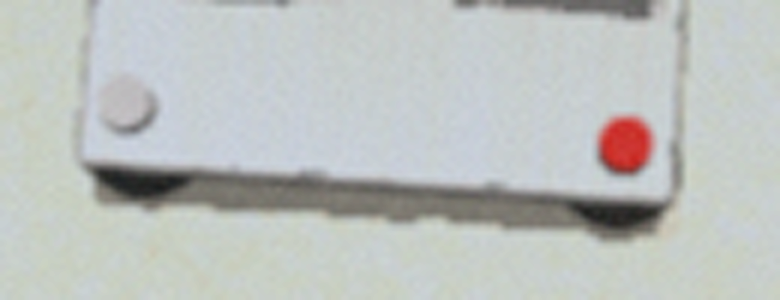

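```bash
cat >> h.py <<'E'
FOOT=np.array([.6247,-.0029]);MY=np.radians(-5.2)
MX=np.array([np.cos(MY),np.sin(MY)]);MN=np.array([-MX[1],MX[0]])
def rel(p): d=np.asarray(p)[:2]-FOOT; return np.array([d@MX,d@MN])
def plan(pts):
    s=sense();Rt=R.from_rotvec(s['tcp_rot']);yaw=np.arctan2(*Rt.apply([1,0,0])[[1,0]])
    print('tcp',s['tcp_pos'].round(4),'yaw',np.degrees(yaw).round(2),'rel',rel(s['tcp_pos']).round(4),'F',np.round(s['ft_force'],1),'t',s['clock'])
    for p in pts: print(np.round(p,4),'tool shift',Rt.inv().apply(np.array(p)-s['tcp_pos']).round(4))
    print('turn to MY',-(MY-yaw))
E
python3 - <<'E'
from h import *
for n,c in (('top',(220,350,135,245)),('side',(220,350,140,240))):
    im=cv2.imread(f'pics/{n}0.png');ci=camera_info(n);k=6
    x0,x1,y0,y1=c;A=cv2.convertScaleAbs(cv2.resize(im[y0:y1,x0:x1],None,fx=k,fy=k,interpolation=cv2.INTER_CUBIC),alpha=1.6)
    th=np.linspace(0,2*np.pi,60);ph=np.linspace(0,np.pi,30)
    for o in ((0,0),(0,.18)):
        C=FOOT+o[0]*MX+o[1]*MN
        S=np.array([[C[0]+.024*np.sin(b)*np.cos(a),C[1]+.024*np.sin(b)*np.sin(a),.024-.024*np.cos(b)] for a in th for b in ph])
        h=cv2.convexHull(proj(ci,S).astype(np.float32))[:,0]
        cv2.polylines(A,[((h+.5-[x0,y0])*k).astype(np.int32)],True,(255,0,0),1)
    h=cv2.convexHull(proj(ci,wedgepts(.5205,.0115,-.234)).astype(np.float32))[:,0]
    cv2.polylines(A,[((h+.5-[x0,y0])*k).astype(np.int32)],True,(0,255,0),1)
    cv2.imwrite(f'pics/{n}ov.png',A[:600])
plan([(.40,-.30,.195),(.4404,.0139,.195)])
E
```

```text
tcp [ 0.1982 -0.619   0.1962] yaw 17.75 rel [-0.3689 -0.6522] F [ 0.3 -0.4  1. ] t 0.5
[ 0.4   -0.3    0.195] tool shift [ 0.2895 -0.2423  0.0012]
[0.4404 0.0139 0.195 ] tool shift [ 0.4236 -0.5289  0.0012]
turn to MY 0.40054546918717043
```

View pics/topov.png

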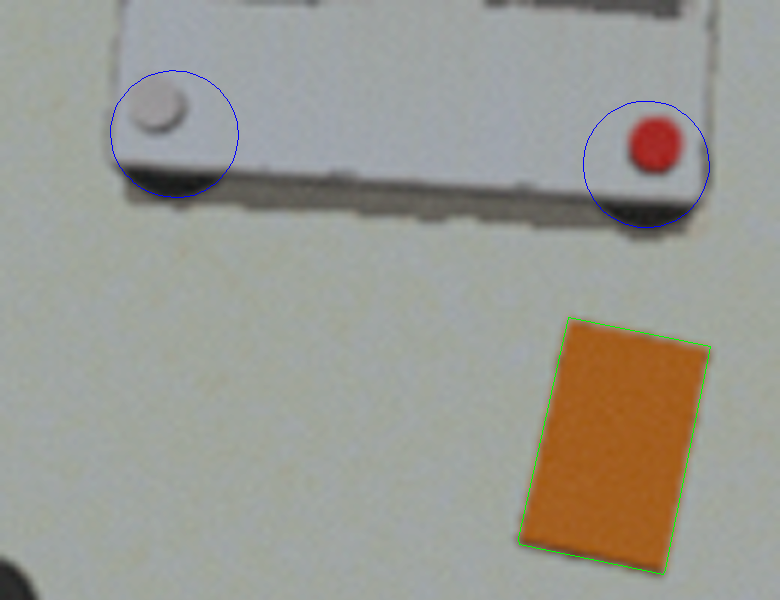

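View pics/sideov.png

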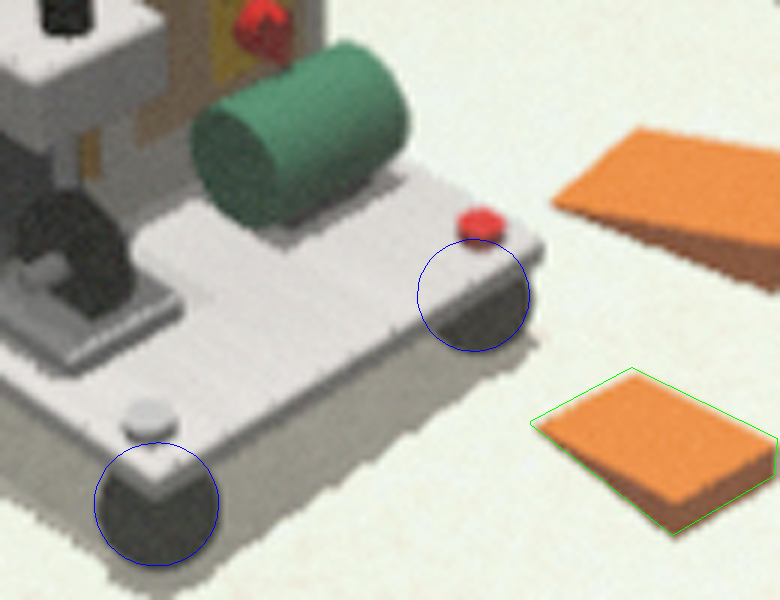

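Call:
apply_moves --pt "0.015 -0.012 0 0.03" --pt "0.045 -0.037 0 0.09" --pt "0.075 -0.062 0 0.15" --pt "0.105 -0.087 0 0.21" --pt "0.135 -0.112 0 0.27" --pt "0.165 -0.137 0 0.33" --pt "0.195 -0.162 0 0.38" --pt "0.21 -0.175 0 0.4" --grip 0.18

```text
clock: 1.17
tcp_pos: [0.3481, -0.3835, 0.1967]
tcp_rot: [-3.138, 0.137, -0.002]
ft_force: [0.3, -0.5, -0.4]
finger_gap: 0.043
```

```bash
sed -i 's/\[.6247,-.0029\]/[.6247,-.0037]/' h.py; python3 - <<'E'
from h import *
t=FOOT-.19*MX
plan([(.42,-.17,.195),(*t,.195),(*t,.06)]);print(sense()['finger_gap'])
E
```

```text
tcp [ 0.3481 -0.3835  0.1967] yaw -5.0 rel [-0.2411 -0.4033] F [ 0.3 -0.5 -0.4] t 1.1667
[ 0.42  -0.17   0.195] tool shift [ 0.0531 -0.219   0.002 ]
[0.4355 0.0135 0.195 ] tool shift [ 0.0525 -0.4031  0.0022]
[0.4355 0.0135 0.06  ] tool shift [ 0.0523 -0.403   0.1372]
turn to MY 0.0034754599394222346
0.04296653387733645
```

Call:
apply_moves --pt "0.01 -0.02 0 0" --pt "0.025 -0.055 0 0" --pt "0.04 -0.09 0 0" --pt "0.05 -0.125 0 0" --pt "0.052 -0.16 0 0" --pt "0.052 -0.195 0 0" --pt "0.052 -0.23 0 0" --pt "0.052 -0.25 0 0"

```text
clock: 1.83
tcp_pos: [0.4195, -0.1399, 0.1966]
tcp_rot: [-3.138, 0.135, -0.001]
ft_force: [0.0, -0.1, 1.0]
finger_gap: 0.0163
```

Call:
apply_moves --pt "0 -0.02 0 0" --pt "0 -0.05 0 0" --pt "0 -0.08 0 0" --pt "0 -0.11 0 0" --pt "0 -0.135 0 0" --pt "0 -0.152 0 0" --pt "0 -0.152 0 0"

```text
clock: 2.42
tcp_pos: [0.4333, 0.0115, 0.1968]
tcp_rot: [-3.138, 0.132, -0.002]
ft_force: [-0.5, 1.1, -0.8]
finger_gap: 0.0163
```

```bash
python3 - <<'E'
from h import *
t=FOOT-.19*MX
plan([(*t,.06),(*t,.005)]);print(sense()['finger_gap'])
im=camera('wrist');cv2.imwrite('pics/w1.png',im[:,:,::-1])
E
```

```text
tcp [0.4333 0.0115 0.1968] yaw -4.81 rel [-0.192  -0.0022] F [-0.5  1.1 -0.8] t 2.4167
[0.4355 0.0135 0.06  ] tool shift [ 0.0018 -0.002   0.1368]
[0.4355 0.0135 0.005 ] tool shift [ 0.0018 -0.002   0.1918]
turn to MY 0.006724543325806798
0.016317611819571143
```

View pics/w1.png

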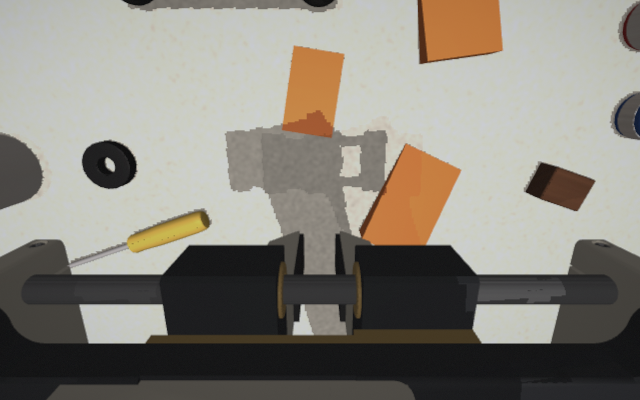

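The wrist picture shows the fingers above clear table, with the small wedge ahead at (313,90). The larger wedge at (410,195) is clear of the fingers on the right. I'll lower the fingers now.

Call:
apply_moves --pt "0 -0.001 0.02 0.003" --pt "0.001 -0.002 0.055 0.006" --pt "0.002 -0.002 0.09 0.006" --pt "0.002 -0.002 0.125 0.006" --pt "0.002 -0.002 0.155 0.006" --pt "0.002 -0.002 0.178 0.006" --pt "0.002 -0.002 0.189 0.006" --pt "0.002 -0.002 0.19 0.006"

```text
clock: 3.13
tcp_pos: [0.4331, 0.008, 0.0043]
tcp_rot: [3.138, -0.153, -0.007]
ft_force: [-0.5, 0.2, -1.2]
finger_gap: 0.0163
```

```bash
python3 - <<'E'
from h import *
plan([]);print(sense()['finger_gap'])
im=camera('side');cv2.imwrite('pics/s1.png',im[:,:,::-1])
E
```

```text
tcp [0.4331 0.008  0.0043] yaw -5.58 rel [-0.1919 -0.0057] F [-0.5  0.2 -1.2] t 3.1333
turn to MY -0.006565192314210461
0.016348149665098698
```

View pics/s1.png

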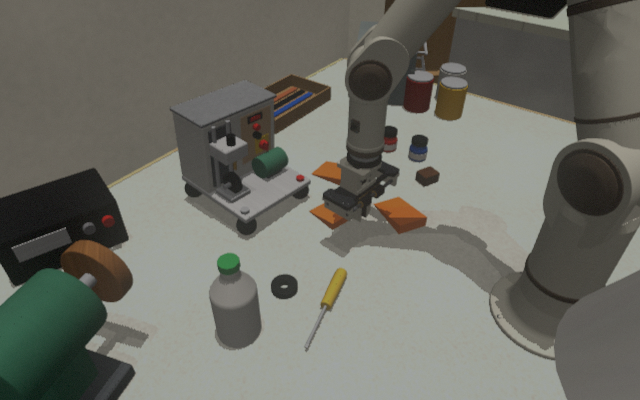

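Call:
apply_moves --pt "0 -0.006 -0.001 -0.005" --pt "0.008 -0.013 -0.001 -0.006" --pt "0.016 -0.013 -0.001 -0.006" --pt "0.022 -0.013 -0.001 -0.006" --pt "0.022 -0.013 -0.001 -0.006"

```text
clock: 3.6
tcp_pos: [0.4614, 0.0199, 0.0084]
tcp_rot: [-3.138, 0.142, -0.006]
ft_force: [0.5, 0.2, 0.1]
finger_gap: 0.0166
```

Call:
apply_moves --pt "0.003 0 0 0" --pt "0.006 0 0 0" --pt "0.009 0 0 0" --pt "0.012 0 0 0" --pt "0.015 0 0 0" --pt "0.018 0 0 0" --pt "0.021 0 0 0" --pt "0.021 0 0 0"

```text
clock: 4.27
tcp_pos: [0.4799, 0.0181, 0.0073]
tcp_rot: [-3.138, 0.142, -0.001]
ft_force: [-0.4, -0.5, -1.2]
finger_gap: 0.0168
```

```bash
cat >> h.py <<'E'
def look(tag,p0,cams=('top','side'),c=None):
    ims=[];cis=[]
    for n in cams:
        im=camera(n);cv2.imwrite(f'pics/{n}_{tag}.png',im[:,:,::-1]);ims.append(im);cis.append(camera_info(n))
        q=proj(cis[-1],[[*p0[:2],.01]])[0].astype(int)
        x0,y0=max(q[0]-60,0),max(q[1]-55,0)
        A=cv2.convertScaleAbs(cv2.resize(im[y0:y0+95,x0:x0+130,::-1],None,fx=6,fy=6,interpolation=cv2.INTER_CUBIC),alpha=1.6)
        cv2.imwrite(f'pics/{n}_{tag}c.png',A)
E
python3 - <<'E'
from h import *
plan([])
look('2',(.53,.01))
E
```

```text
tcp [0.4799 0.0181 0.0073] yaw -5.18 rel [-0.1462  0.0086] F [-0.4 -0.5 -1.2] t 4.2667
turn to MY 0.00034062597444453613
```

View pics/top_2c.png

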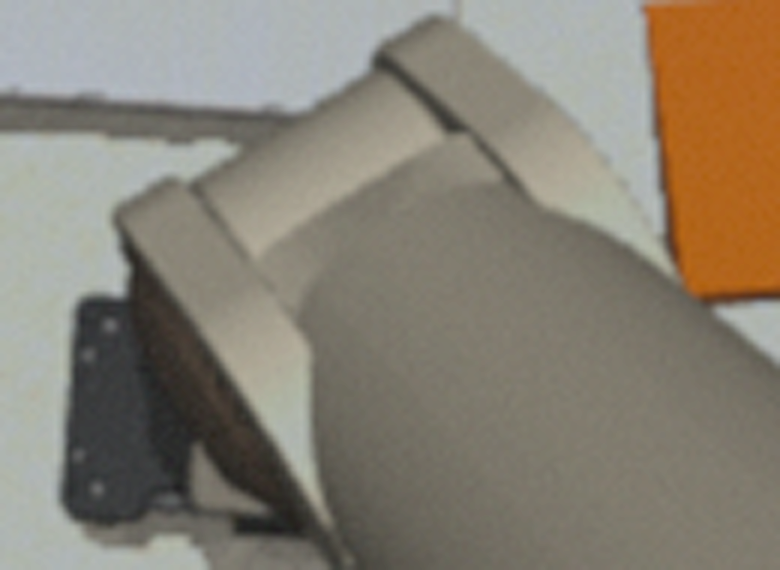

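View pics/side_2c.png

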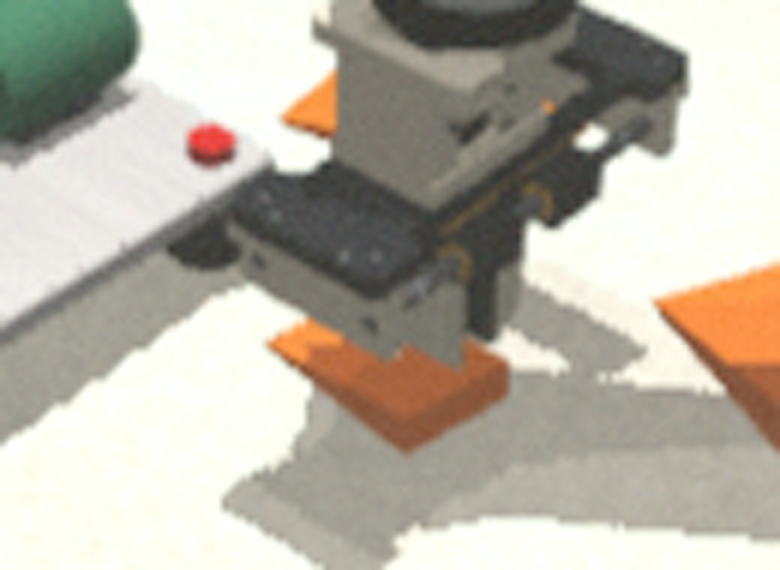

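```bash
python3 - <<'E'
from h import *
s=sense();ci=camera_info('side');q=proj(ci,[[.53,.01,.01]])[0].astype(int);x0,y0=q[0]-60,q[1]-55
f=lambda P:((proj(ci,P)+.5-[x0,y0])*6).round(0)
t=s['tcp_pos'];print(t,f([t,[.4355,.0135,.005]]),f(wedgepts(.5205,.0115,-.234)))
A=cv2.imread('pics/side_2c.png')
Rt=R.from_rotvec(s['tcp_rot'])
for sy in(-1,1):
  B=np.array([[a*.0095,sy*(.008+b*.019),-c] for a in(-1,1) for b in (0,1) for c in(0,.04)])
  for p in f(Rt.apply(B)+t): cv2.circle(A,tuple(int(v) for v in p),4,(255,0,255) if sy<0 else (255,255,0),-1)
h=cv2.convexHull(f(wedgepts(.5205,.0115,-.234)).astype(np.int32));cv2.polylines(A,[h],True,(0,255,0),1)
cv2.imwrite('pics/side_2d.png',A)
im=camera('wrist');cv2.imwrite('pics/w2.png',im[:,:,::-1])
E
```

```text
[0.47907674 0.01812386 0.00716163] [[456. 400.]
 [552. 441.]] [[260. 340.]
 [361. 286.]
 [403. 451.]
 [505. 392.]
 [260. 338.]
 [361. 284.]
 [404. 414.]
 [507. 355.]]
```

View pics/side_2d.png

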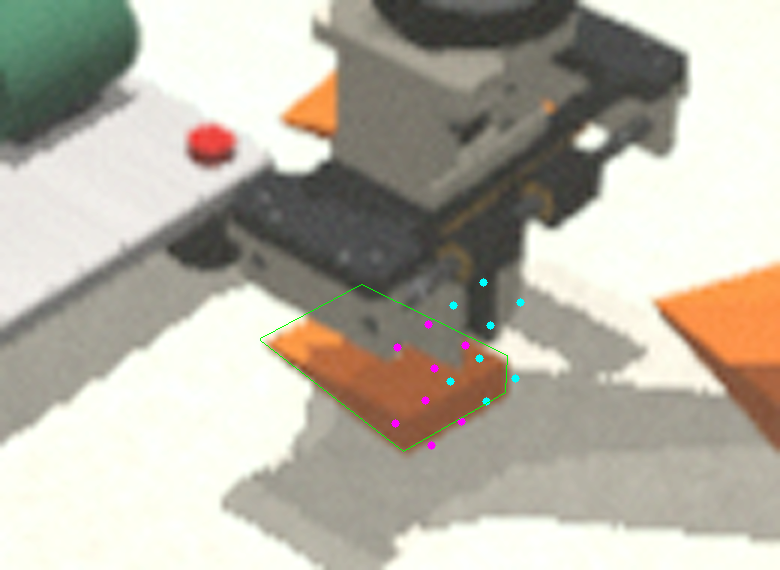

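View pics/w2.png

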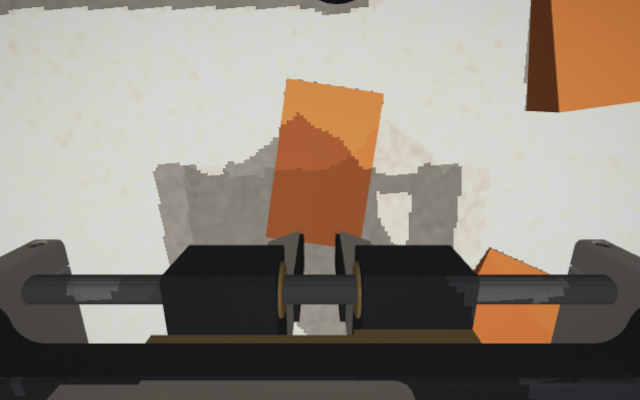

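```bash
python3 - <<'E'
from h import *
s=sense();ci=camera_info('wrist');t=s['tcp_pos'];Rt=R.from_rotvec(s['tcp_rot'])
print(t,s['tcp_rot'],proj(ci,[t]),proj(ci,Rt.apply([[0,.008,0],[0,-.008,0],[.0095,.008,0],[-.0095,.008,0],[0,.027,0]])+t).round(1))
w=wedgepts(.5205,.0115,-.234);print(proj(ci,w).round(0).tolist())
ci=camera_info('side')
A=cv2.imread('pics/s1.png')[150:250,290:420];cv2.imwrite('pics/s1c.png',cv2.convertScaleAbs(cv2.resize(A,None,fx=6,fy=6,interpolation=cv2.INTER_CUBIC),alpha=1.6))
print((proj(ci,[[.4331,.008,.0043]])-[290,150])*6)
W=cv2.imread('pics/w2.png')[60:360,240:400];cv2.imwrite('pics/w2c.png',cv2.convertScaleAbs(cv2.resize(W[:200],None,fx=3,fy=3),alpha=1.5))
E
```

```text
[0.47887851 0.01809518 0.00715153] [ 3.13839105e+00 -1.41533731e-01 -4.51048481e-04] [[317.4889393  226.80416395]] [[330.3 226.8]
 [304.7 226.8]
 [330.5 212.4]
 [330.2 240.8]
 [360.8 226.9]]
[[285.0, 73.0], [382.0, 88.0], [269.0, 220.0], [355.0, 232.0], [285.0, 73.0], [383.0, 88.0], [264.0, 233.0], [358.0, 245.0]]
[[411.71967785 458.62277157]]
```

View pics/s1c.png

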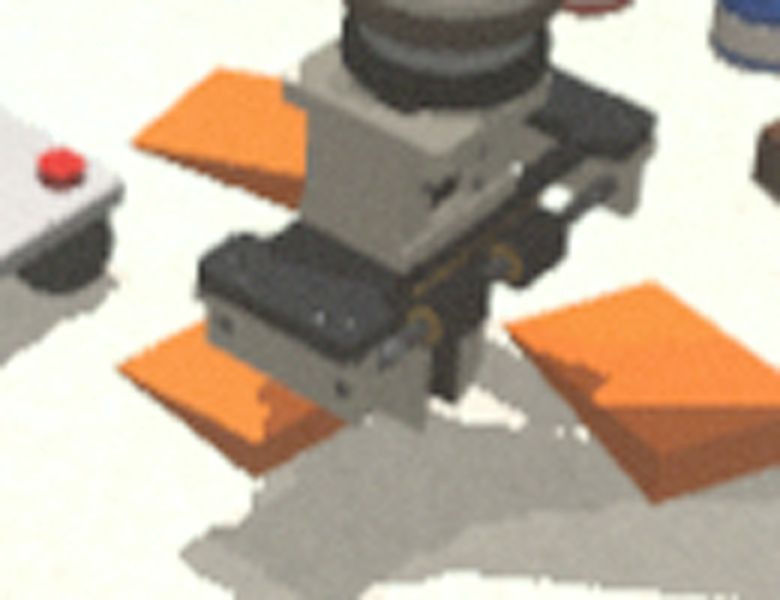

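View pics/w2c.png

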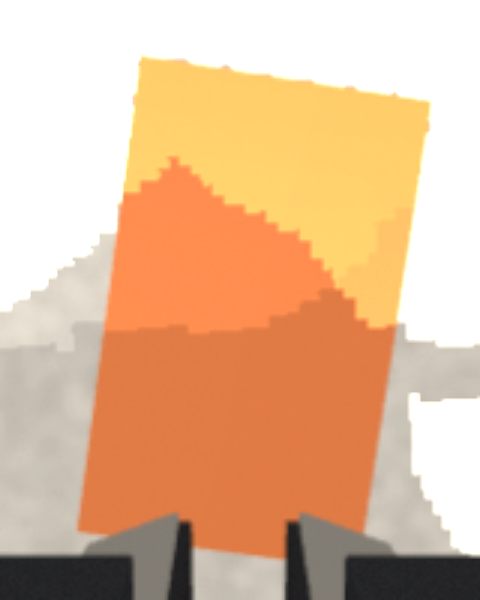

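```bash
python3 - <<'E'
from h import *
s=sense();ci=camera_info('wrist');t=s['tcp_pos'];Rt=R.from_rotvec(s['tcp_rot'])
for z in(0,-.0188,-.03,-.04,-.06): print(z,proj(ci,Rt.apply([[0,-.008,z],[0,.008,z],[0.0095,.008,z],[-.0095,.008,z]])+t).round(0).tolist())
b=cv2.imread('pics/side_2.png');A=cv2.resize(b[150:220,300:400],None,fx=8,fy=8,interpolation=cv2.INTER_LANCZOS4);cv2.imwrite('pics/s2e.png',A)
W=cv2.imread('pics/wrist0.png')
cv2.imwrite('pics/w0c.png',W)
E
```

```text
0 [[305.0, 227.0], [330.0, 227.0], [330.0, 212.0], [330.0, 241.0]]
-0.0188 [[303.0, 239.0], [331.0, 239.0], [332.0, 224.0], [331.0, 254.0]]
-0.03 [[302.0, 248.0], [332.0, 248.0], [332.0, 232.0], [332.0, 264.0]]
-0.04 [[301.0, 257.0], [333.0, 257.0], [333.0, 239.0], [333.0, 273.0]]
-0.06 [[299.0, 278.0], [335.0, 278.0], [335.0, 258.0], [334.0, 296.0]]
```

View pics/s2e.png

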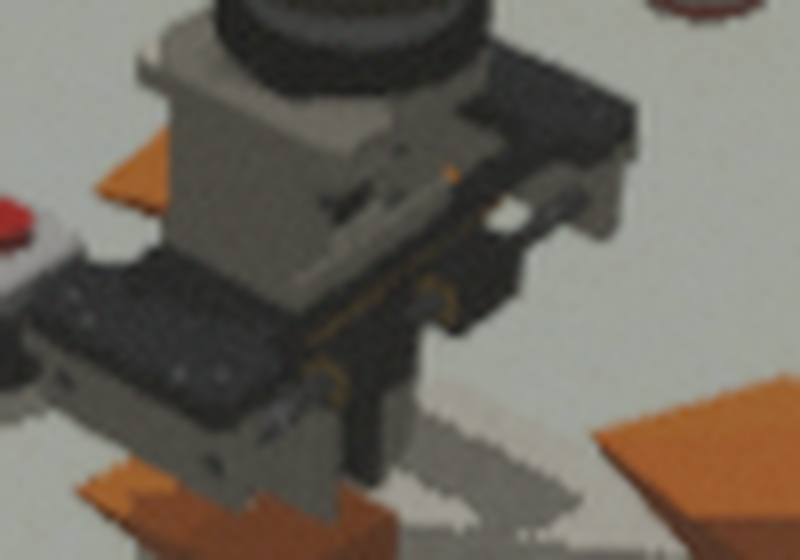

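View pics/w0c.png

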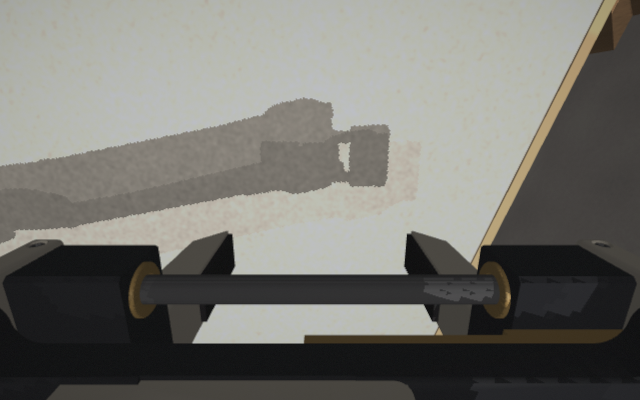

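```bash
python3 - <<'E'
from h import *
s=sense();t=s['tcp_pos'];Rt=R.from_rotvec(s['tcp_rot'])
w=camera_info('wrist');sd=camera_info('side')
def tri(a,b):
    r=least_squares(lambda P:np.r_[proj(w,[P])[0]-a,proj(sd,[P])[0]-b],[.48,.01,.02]);return r.x,Rt.inv().apply(r.x-t),np.abs(r.fun).max()
for b in [(343.1,208.1),(345,209.5),(347.5,210.6)]: print(tri((337,233),b))
E
```

```text
(array([0.48473485, 0.00665112, 0.03324928]), array([ 0.0068552 ,  0.01087111, -0.02609944]), np.float64(1.5711292570209707))
(array([0.4825336 , 0.00643704, 0.02844586]), array([ 0.00468353,  0.01128234, -0.0212954 ]), np.float64(2.7368607487260306))
(array([0.48033622, 0.00615499, 0.02383021]), array([ 0.00252178,  0.01176092, -0.01667911]), np.float64(4.48816635496928))
```

The fingertips look about 25 mm short of the stated TCP: they passed over the wedge, which has not moved. I'll back off and probe downwards gently over clear table to settle it.

Call:
apply_moves --pt "-0.01 0 0 0" --pt "-0.02 0 0 0" --pt "-0.03 0 0 0" --pt "-0.032 0 0 0" --pt "-0.032 0 0.002 0" --pt "-0.032 0 0.004 0" --pt "-0.032 0 0.005 0" --pt "-0.032 0 0.005 0"

```text
clock: 5.08
tcp_pos: [0.4476, 0.0209, 0.002]
tcp_rot: [-3.138, 0.142, -0.0]
ft_force: [-0.1, 0.1, -0.7]
finger_gap: 0.0162
```

Call:
apply_moves --pt "0 0 0.001 0" --pt "0 0 0.002 0" --pt "0 0 0.003 0" --pt "0 0 0.003 0"

```text
clock: 5.42
tcp_pos: [0.4471, 0.021, -0.001]
tcp_rot: [-3.138, 0.142, 0.0]
ft_force: [0.7, 0.9, -0.4]
finger_gap: 0.0167
```

Call:
apply_moves --pt "0 0 0.001 0" --pt "0 0 0.002 0" --pt "0 0 0.003 0" --pt "0 0 0.004 0" --pt "0 0 0.004 0"

```text
clock: 5.83
tcp_pos: [0.447, 0.021, -0.005]
tcp_rot: [3.138, -0.142, -0.0]
ft_force: [-0.1, -0.4, -0.5]
finger_gap: 0.0165
```

Call:
apply_moves --pt "0 0 0.001 0" --pt "0 0 0.002 0" --pt "0 0 0.003 0" --pt "0 0 0.004 0" --pt "0 0 0.004 0"

```text
clock: 6.25
tcp_pos: [0.4471, 0.021, -0.009]
tcp_rot: [3.138, -0.142, -0.0]
ft_force: [0.2, -0.1, 0.4]
finger_gap: 0.0165
```

```bash
python3 - <<'E'
from h import *
plan([])
b=camera('side')[:,:,::-1];cv2.imwrite('pics/side_3.png',b);A=cv2.resize(b[155:245,300:400],None,fx=6,fy=6,interpolation=cv2.INTER_LANCZOS4);cv2.imwrite('pics/s3e.png',cv2.convertScaleAbs(A,alpha=1.3))
ci=camera_info('side');print(((proj(ci,[sense()['tcp_pos']]))-[300,155])*6)
E
```

```text
tcp [ 0.4471  0.021  -0.009 ] yaw -5.17 rel [-0.1791  0.0085] F [ 0.2 -0.1  0.4] t 6.25
turn to MY 0.0006068146734841129
[[303.10810942 456.501651  ]]
```

View pics/s3e.png

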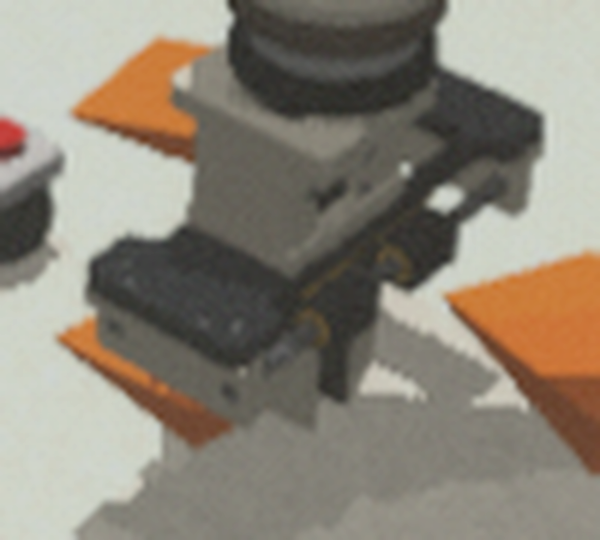

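There is no contact at TCP z = -9 mm, so the tips really are short. I'll continue probing to find the table.

Call:
apply_moves --pt "0 0 0.001 0" --pt "0 0 0.002 0" --pt "0 0 0.003 0" --pt "0 0 0.004 0" --pt "0 0 0.004 0"

```text
clock: 6.72
tcp_pos: [0.4471, 0.0209, -0.013]
tcp_rot: [3.138, -0.142, -0.0]
ft_force: [0.5, -0.1, 0.0]
finger_gap: 0.0162
```

Call:
apply_moves --pt "0 0 0.001 0" --pt "0 0 0.002 0" --pt "0 0 0.003 0" --pt "0 0 0.003 0"

```text
clock: 7.05
tcp_pos: [0.4471, 0.021, -0.0159]
tcp_rot: [-3.138, 0.142, 0.0]
ft_force: [-0.1, 0.6, 0.5]
finger_gap: 0.0165
```

Call:
apply_moves --pt "0 0 0.001 0" --pt "0 0 0.002 0" --pt "0 0 0.002 0"

```text
clock: 7.3
tcp_pos: [0.4471, 0.021, -0.018]
tcp_rot: [-3.138, 0.142, 0.0]
ft_force: [0.6, 0.2, 0.5]
finger_gap: 0.0164
```

Call:
apply_moves --pt "0 0 0.001 0" --pt "0 0 0.002 0" --pt "0 0 0.002 0"

```text
clock: 7.55
tcp_pos: [0.4471, 0.021, -0.0199]
tcp_rot: [3.138, -0.142, -0.0]
ft_force: [-0.2, 0.1, 0.8]
finger_gap: 0.0162
```

```bash
python3 - <<'E'
from h import *
plan([])
b=camera('side')[:,:,::-1];A=cv2.resize(b[155:245,300:400],None,fx=6,fy=6,interpolation=cv2.INTER_LANCZOS4);cv2.imwrite('pics/s4e.png',cv2.convertScaleAbs(A,alpha=1.3))
E
```

```text
tcp [ 0.4471  0.021  -0.0199] yaw -5.17 rel [-0.1791  0.0085] F [-0.2  0.1  0.8] t 7.55
turn to MY 0.000595234707790146
```

View pics/s4e.png

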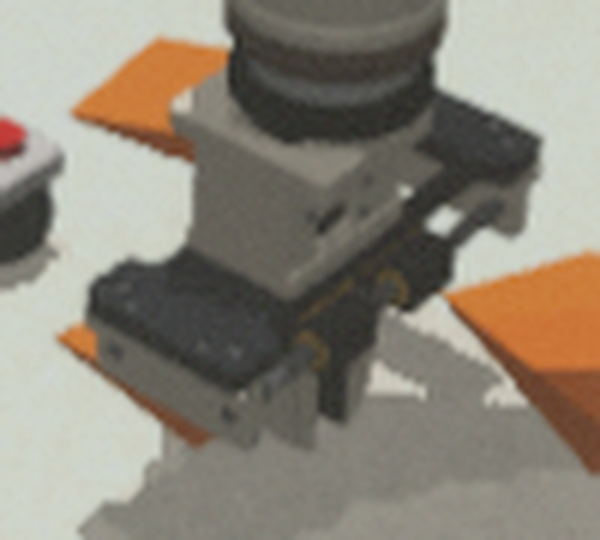

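The tips are now just above the table at TCP z = -20 mm, with nothing touched, so the offset is just over 20 mm. I'll push now, and the right corner should turn the wedge into line.

Call:
apply_moves --pt "0.004 0 0 0" --pt "0.008 0 0 0" --pt "0.012 0 0 0" --pt "0.015 0 0 0" --pt "0.018 0 0 0" --pt "0.021 0 0 0" --pt "0.024 0 0 0" --pt "0.024 0 0 0"

```text
clock: 8.27
tcp_pos: [0.472, 0.0188, -0.0197]
tcp_rot: [-3.138, 0.142, -0.001]
ft_force: [0.5, -0.2, 0.2]
finger_gap: 0.0165
```

```bash
cat >> h.py <<'E'
def wl(tag):
    plan([])
    w=camera('wrist')[:,:,::-1];ci=camera_info('wrist');cv2.imwrite(f'pics/w{tag}.png',w)
    b=camera('side')[:,:,::-1];A=cv2.convertScaleAbs(cv2.resize(b[145:235,270:400],None,fx=6,fy=6,interpolation=cv2.INTER_LANCZOS4),alpha=1.3);cv2.imwrite(f'pics/s{tag}.png',A)
    h=cv2.cvtColor(w[:,:,::-1].copy(),cv2.COLOR_RGB2HSV);m=cv2.inRange(h,(4,120,40),(20,255,255))
    n,l,st,ce=cv2.connectedComponentsWithStats(m)
    i=max((i for i in range(1,n) if 200<ce[i][0]<430 and ce[i][1]<260 ),key=lambda i:st[i,4])
    m=(l==i).astype(np.uint8);c=cv2.findContours(m,cv2.RETR_EXTERNAL,cv2.CHAIN_APPROX_NONE)[0][0][:,0]
    # thin edge: top contour points; fit line
    cols={}
    for x,y in c: cols[x]=min(y,cols.get(x,999))
    xs=np.array(sorted(cols));ys=np.array([cols[x] for x in xs])
    return m,xs,ys,ci
E
python3 - <<'E'
from h import *
m,xs,ys,ci=wl('5')
E
```

```text
tcp [ 0.472   0.0188 -0.0197] yaw -5.18 rel [-0.1541  0.0085] F [ 0.5 -0.2  0.2] t 8.2667
turn to MY 0.000306685467036133
```

View pics/w5.png

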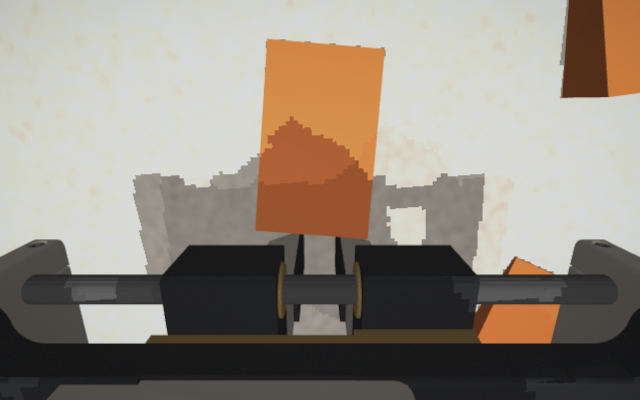

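View pics/s5.png

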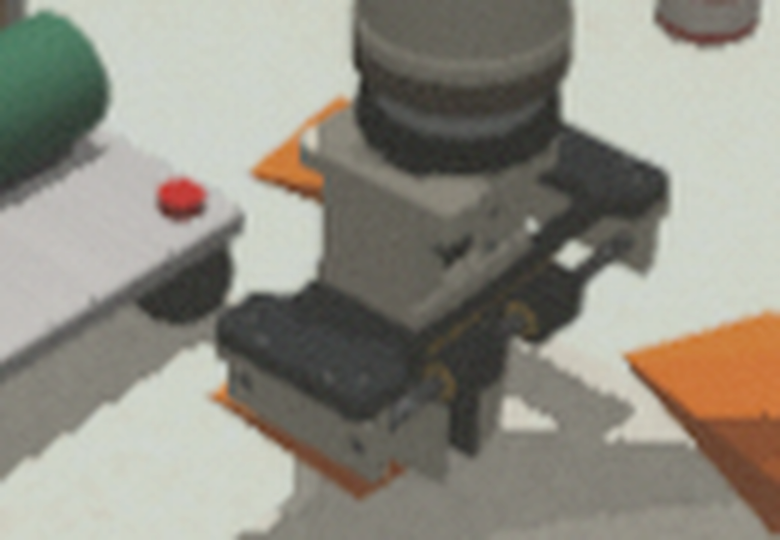

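```bash
cat >> h.py <<'E'
def thin(a,b,c=None,d=None):
    ci=camera_info('wrist');A=back(ci,a,.0012);B=back(ci,b,.0012)
    e=A-B;print('thin len',np.hypot(*e[:2]).round(4),'yaw',np.degrees(np.arctan2(e[1],e[0]))-90,'mid rel',rel((A+B)/2).round(4))
    if c:
        C=back(ci,c,.02);D=back(ci,d,.02);e=C-D;print('thick len',np.hypot(*e[:2]).round(4),'yaw',np.degrees(np.arctan2(e[1],e[0]))-90,'mid rel',rel((C+D)/2).round(4))
E
python3 - <<'E'
from h import *
thin((265.5,40),(384.5,49.5),(256,231),(367.5,238.5))
ci=camera_info('wrist');print(proj(ci,[[*FOOT,.001]]))
E
```

```text
thin len 0.0564 yaw -9.325928497848665 mid rel [-0.0539  0.0047]
thick len 0.0554 yaw -9.254891905869556 mid rel [-0.143  0.011]
[[337.14487316 -93.28869639]]
```

The wedge is at yaw -9.3°, with its middle about 8 mm left of the line. I'll finish the turn, then push with a slight drift to the right.

Call:
apply_moves --pt "0.003 0 0 0" --pt "0.006 0 0 0" --pt "0.009 0.0005 0 0" --pt "0.012 0.001 0 0" --pt "0.015 0.0017 0 0" --pt "0.018 0.0024 0 0" --pt "0.021 0.003 0 0" --pt "0.021 0.003 0 0"

```text
clock: 9.03
tcp_pos: [0.4927, 0.0137, -0.0197]
tcp_rot: [-3.138, 0.142, -0.001]
ft_force: [-0.7, 0.1, 0.1]
finger_gap: 0.017
```

```bash
python3 - <<'E'
from h import *
wl('6')
E
```

```text
tcp [ 0.4927  0.0137 -0.0197] yaw -5.2 rel [-0.133   0.0053] F [-0.7  0.1  0.1] t 9.0333
turn to MY 3.0177582666546243e-05
```

View pics/w6.png

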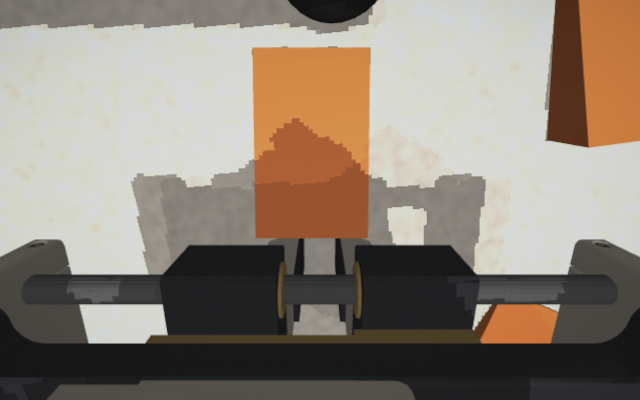

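```bash
python3 - <<'E'
from h import *
thin((252,48),(370.5,48),(255.5,238),(368.5,238))
ci=camera_info('wrist');print(proj(ci,[[*FOOT,.001]]),proj(ci,[[*(FOOT-.024*MX),.024]]))
E
```

```text
thin len 0.0562 yaw -5.154479322872703 mid rel [-0.0342  0.0082]
thick len 0.0562 yaw -5.101837565811124 mid rel [-0.1236  0.0079]
[[329.29915738 -35.79101649]] [[330.34223607  11.26337947]]
```

Call:
apply_moves --pt "0.002 0.0004 0 0" --pt "0.004 0.001 0 0" --pt "0.006 0.0016 0 0" --pt "0.008 0.0022 0 0" --pt "0.01 0.0028 0 0" --pt "0.012 0.0034 0 0" --pt "0.014 0.004 0 0" --pt "0.016 0.0046 0 0"

```text
clock: 9.8
tcp_pos: [0.5074, 0.0078, -0.0198]
tcp_rot: [-3.138, 0.142, 0.0]
ft_force: [0.0, 0.2, 0.6]
finger_gap: 0.0167
```

```bash
python3 - <<'E'
from h import *
wl('7')
W=cv2.imread('pics/w7.png');cv2.imwrite('pics/w7c.png',cv2.resize(W[0:260,200:460],None,fx=2.3,fy=2.3))
E
```

```text
tcp [ 0.5074  0.0078 -0.0198] yaw -5.17 rel [-0.1178  0.0008] F [0.  0.2 0.6] t 9.8
turn to MY 0.0005273406164380268
```

View pics/w7c.png

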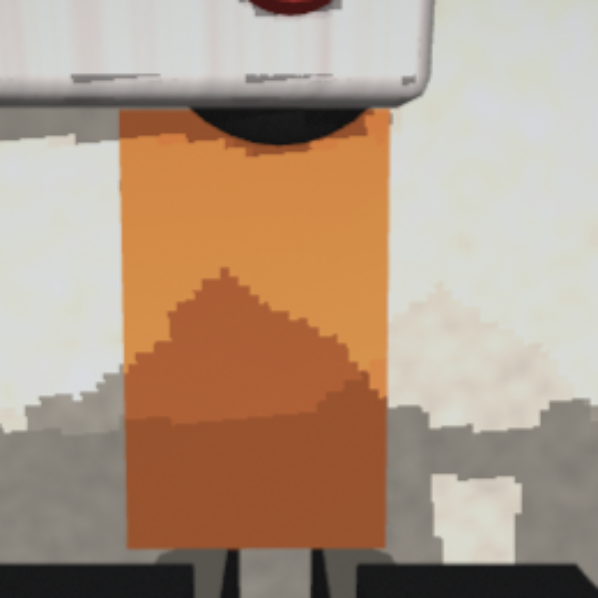

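View pics/s7.png

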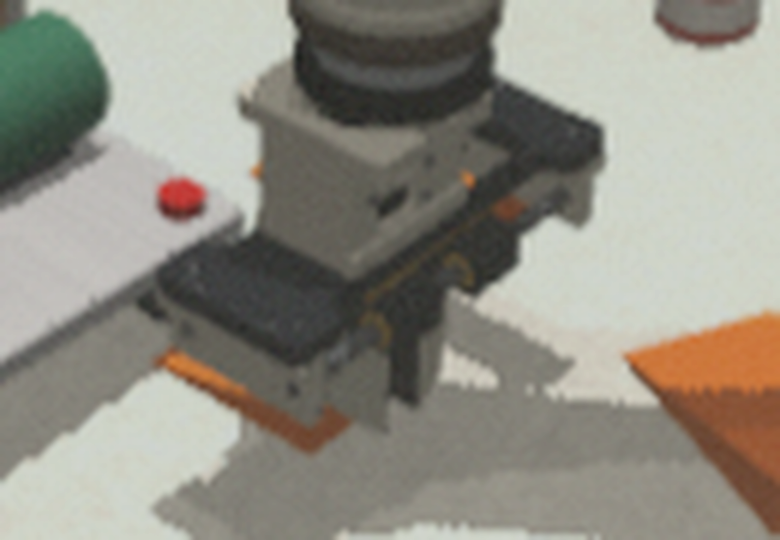

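Call:
apply_moves --pt "0.002 0.0006 0 0" --pt "0.004 0.0012 0 0" --pt "0.006 0.0018 0 0" --pt "0.008 0.0024 0 0" --pt "0.01 0.003 0 0" --pt "0.01 0.003 0 0"

```text
clock: 10.4
tcp_pos: [0.5156, 0.0042, -0.0201]
tcp_rot: [3.138, -0.141, -0.004]
ft_force: [-3.2, 0.7, 2.3]
finger_gap: 0.0164
```

```bash
python3 - <<'E'
from h import *
wl('8')
W=cv2.imread('pics/w8.png');cv2.imwrite('pics/w8c.png',cv2.resize(W[0:260,200:460],None,fx=2.3,fy=2.3))
E
```

```text
tcp [ 0.5156  0.0042 -0.0201] yaw -5.15 rel [-0.1094 -0.002 ] F [-3.2  0.7  2.3] t 10.4
turn to MY 0.0008601493263439564
```

View pics/w8c.png

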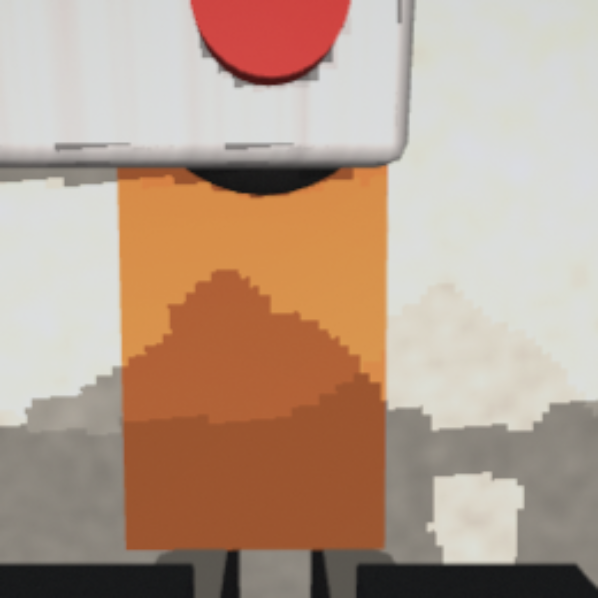

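The thin end has met the foot with about 3 N, and the wedge is centred and in line. I'll push straight in now and watch the force.

Call:
apply_moves --pt "0.0015 0 0 0" --pt "0.003 0 0 0" --pt "0.0045 0 0 0" --pt "0.006 0 0 0" --pt "0.0075 0 0 0" --pt "0.009 0 0 0" --pt "0.01 0 0 0"

```text
clock: 11.08
tcp_pos: [0.5255, 0.0029, -0.0202]
tcp_rot: [3.138, -0.141, -0.004]
ft_force: [-5.1, 0.5, -0.2]
finger_gap: 0.0165
```

Call:
apply_moves --pt "0.0015 0 0 0" --pt "0.003 0 0 0" --pt "0.0045 0 0 0" --pt "0.006 0 0 0" --pt "0.0075 0 0 0" --pt "0.009 0 0 0" --pt "0.01 0 0 0"

```text
clock: 11.67
tcp_pos: [0.5374, 0.0021, -0.0197]
tcp_rot: [-3.138, 0.142, -0.001]
ft_force: [-3.9, 0.4, -1.2]
finger_gap: 0.0167
```

```bash
python3 - <<'E'
from h import *
wl('9')
W=cv2.imread('pics/w9.png');cv2.imwrite('pics/w9c.png',cv2.resize(W[0:260,200:460],None,fx=2.3,fy=2.3))
E
```

```text
tcp [ 0.5374  0.0021 -0.0197] yaw -5.18 rel [-0.0875 -0.0021] F [-3.9  0.4 -1.2] t 11.6667
turn to MY 0.0004330624122459992
```

View pics/w9c.png

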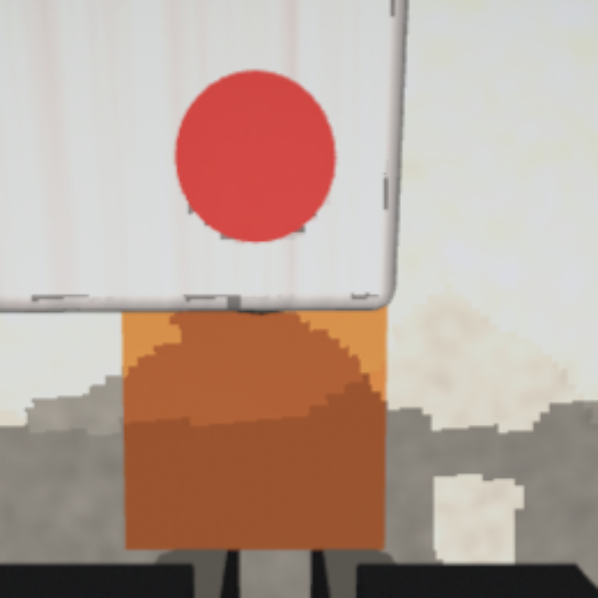

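View pics/s9.png

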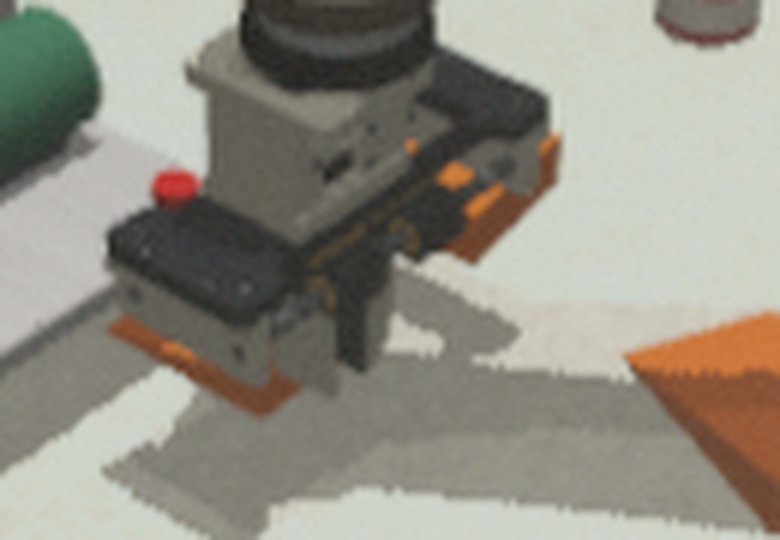

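```bash
python3 - <<'E'
from h import *
ci=camera_info('top')
for uv in [(370,148),(375,198),(407,195)]: 
  for z in (.002,.028): print(uv,rel(back(ci,uv,z)).round(3))
E
```

```text
(370, 148) [ 0.046 -0.098]
(370, 148) [ 0.038 -0.095]
(375, 198) [-0.073 -0.115]
(375, 198) [-0.077 -0.111]
(407, 195) [-0.061 -0.189]
(407, 195) [-0.066 -0.183]
```

Call:
apply_moves --pt "0.001 0 0 0" --pt "0.002 0 0 0" --pt "0.003 0 0 0" --pt "0.004 0 0 0" --pt "0.005 0 0 0" --pt "0.006 0 0 0" --pt "0.007 0 0 0"

```text
clock: 12.35
tcp_pos: [0.5441, 0.0016, -0.0197]
tcp_rot: [-3.138, 0.142, -0.0]
ft_force: [-3.5, 0.2, -0.7]
finger_gap: 0.0166
```

Call:
apply_moves --pt "0.001 0 0 0" --pt "0.002 0 0 0" --pt "0.003 0 0 0" --pt "0.003 0 0 0"

```text
clock: 12.68
tcp_pos: [0.5474, 0.0013, -0.0197]
tcp_rot: [-3.138, 0.142, -0.001]
ft_force: [-2.6, 0.5, -1.4]
finger_gap: 0.0172
```

Call:
apply_moves --pt "0.001 0 0 0" --pt "0.002 0 0 0" --pt "0.002 0 0 0"

```text
clock: 12.93
tcp_pos: [0.5486, 0.0011, -0.0199]
tcp_rot: [3.138, -0.142, -0.001]
ft_force: [-4.0, 0.1, -1.5]
finger_gap: 0.0168
```

Call:
apply_moves --pt "0.0007 0 0 0" --pt "0.0015 0 0 0" --pt "0.0015 0 0 0"

```text
clock: 13.18
tcp_pos: [0.5492, 0.001, -0.0202]
tcp_rot: [3.138, -0.141, -0.003]
ft_force: [-5.1, 0.4, -0.9]
finger_gap: 0.0166
```

```bash
python3 - <<'E'
from h import *
wl('10')
W=cv2.imread('pics/w10.png');cv2.imwrite('pics/w10c.png',cv2.resize(W[0:260,200:460],None,fx=2.3,fy=2.3))
E
```

```text
tcp [ 0.5492  0.001  -0.0202] yaw -5.16 rel [-0.0756 -0.0022] F [-5.1  0.4 -0.9] t 13.1833
turn to MY 0.0007136111452681615
```

View pics/s10.png

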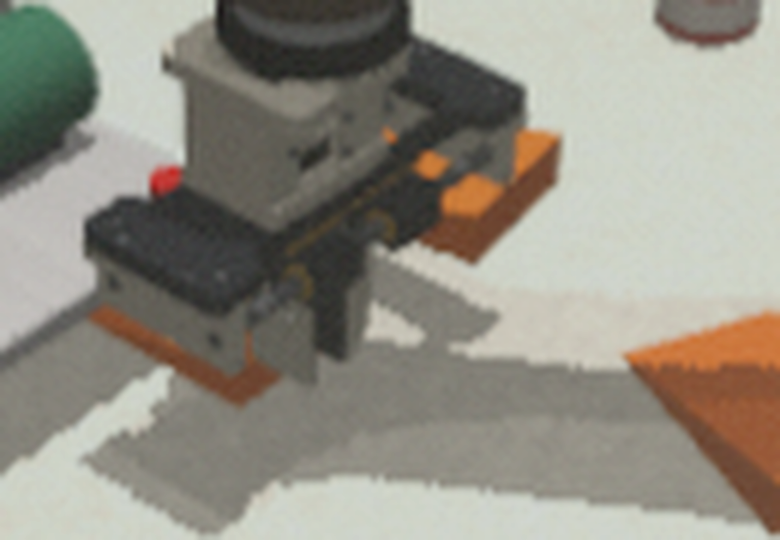

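Call:
apply_moves --pt "0.0005 0 0 0" --pt "0.001 0 0 0" --pt "0.001 0 0 0"

```text
clock: 13.53
tcp_pos: [0.5492, 0.001, -0.0202]
tcp_rot: [3.138, -0.141, -0.006]
ft_force: [-7.4, -0.3, 2.4]
finger_gap: 0.0166
```

Call:
apply_moves --pt "0.0005 0 0 0" --pt "0.001 0 0 0" --pt "0.001 0 0 0"

```text
clock: 13.78
tcp_pos: [0.5493, 0.001, -0.0202]
tcp_rot: [3.137, -0.141, -0.008]
ft_force: [-10.1, 0.8, 4.7]
finger_gap: 0.0164
```

Force is rising without any motion, so the machine may be level. I'll check the machine's tilt from the cabinet's shift between the first picture and now.

```bash
cat > lev.py <<'E'
from h import *
def lev():
    # predicted displacement of pts when rock goes .052->0
    P0=FOOT;FL=FOOT+.18*MN;BR=FOOT+.2*MX
    ax=np.r_[BR-FL,0];ax/=np.linalg.norm(ax);o=np.r_[FL,0]
    f=np.r_[FOOT,0]
    if R.from_rotvec(ax*.052).apply(f-o)[2]<0: ax=-ax   # rotation +ax raises foot
    for n,box,p in (('side',(178,85,272,160),(.13,.05,.24)),('top',(228,12,358,75),(.16,.09,.25))):
        a=cv2.imread(f'pics/{n}0.png');b=np.ascontiguousarray(camera(n)[:,:,::-1]);cv2.imwrite(f'pics/{n}_lev.png',b)
        ci=camera_info(n);w=np.r_[FOOT+p[0]*MX+p[1]*MN,p[2]]
        w1=o+R.from_rotvec(ax*.052).apply(w-o);pr=(proj(ci,[w1])-proj(ci,[w]))[0]
        x0,y0,x1,y1=box
        ga,gb=[cv2.cvtColor(i,cv2.COLOR_BGR2GRAY).astype(np.float32) for i in(a,b)]
        W=np.eye(2,3,dtype=np.float32)
        try:
            cc,W=cv2.findTransformECC(ga[y0:y1,x0:x1],gb,np.float32([[1,0,x0],[0,1,y0]]),cv2.MOTION_TRANSLATION,(3,200,1e-6))
            m=W[:,2]-[x0,y0]
        except cv2.error as e: m=np.nan;cc=0
        print(n,'at level expect shift',pr.round(2),'measured',np.round(m,2),'cc',round(float(cc),3),'ratio',np.round(m@pr/(pr@pr),2))
E
python3 -c "
from lev import *
lev();plan([])"
```

```text
side at level expect shift [-5.34  0.18] measured [-4.71  0.6 ] cc 0.967 ratio 0.88
top at level expect shift [-4.79 -3.98] measured [-4.39 -3.9 ] cc 0.967 ratio 0.94
tcp [ 0.5493  0.0009 -0.0202] yaw -5.14 rel [-0.0755 -0.0022] F [-9.6  0.1  3.9] t 13.8833
turn to MY 0.0009640645097138967
```

The cabinet's shift is about 0.9 of the predicted full shift: side (-4.7,0.6) px, top (-4.4,-3.9) px. That is nearly or fully level. One more gentle millimetre will show whether the wedge still creeps.

Call:
apply_moves --pt "0.0005 0 -0.0005 0" --pt "0.001 0 -0.001 0" --pt "0.001 0 -0.001 0" --pt "0.001 0 -0.001 0"

```text
clock: 14.22
tcp_pos: [0.5493, 0.0009, -0.0201]
tcp_rot: [3.138, -0.141, -0.011]
ft_force: [-8.6, 1.2, -0.6]
finger_gap: 0.0166
```

```bash
python3 -c "
from lev import *
lev();plan([])"
```

```text
side at level expect shift [-5.34  0.18] measured [-4.72  0.61] cc 0.967 ratio 0.89
top at level expect shift [-4.79 -3.98] measured [-4.37 -3.89] cc 0.967 ratio 0.94
tcp [ 0.5493  0.0009 -0.0201] yaw -5.14 rel [-0.0755 -0.0023] F [-9.5  1.2 -1.5] t 14.3167
turn to MY 0.001049478972017473
```

Call:
apply_moves --pt "0.0005 0 0 0" --pt "0.001 0 0 0" --pt "0.001 0 0 0"

```text
clock: 14.57
tcp_pos: [0.5494, 0.0008, -0.0201]
tcp_rot: [3.137, -0.141, -0.013]
ft_force: [-11.3, 0.3, 1.1]
finger_gap: 0.0165
```

Call:
apply_moves --pt "0.0005 0 0 0" --pt "0.001 0 0 0" --pt "0.001 0 0 0"

```text
clock: 14.82
tcp_pos: [0.5495, 0.0008, -0.0201]
tcp_rot: [3.137, -0.14, -0.016]
ft_force: [-14.0, 0.9, 4.1]
finger_gap: 0.0164
```

```bash
python3 -c "
from lev import *
lev();plan([])
ci=camera_info('wrist');w=camera('wrist');cv2.imwrite('pics/w11.png',w[:,:,::-1])"
```

```text
side at level expect shift [-5.34  0.18] measured [-4.73  0.63] cc 0.967 ratio 0.89
top at level expect shift [-4.79 -3.98] measured [-4.4 -3.9] cc 0.967 ratio 0.94
tcp [ 0.5495  0.0008 -0.0201] yaw -5.12 rel [-0.0753 -0.0023] F [-13.5   0.7   4.1] t 14.9167
turn to MY 0.001311193318272702
```

View pics/w11.png

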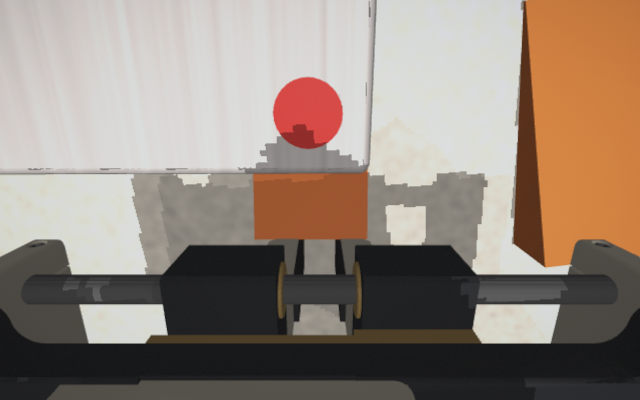

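At 14 N nothing moves, and the picture shows the body clear of both the deck edge and the big wedge at right, so the machine is against its stop. I'll back off and check with nothing touching.

Call:
apply_moves --pt "-0.002 0 -0.0005 0" --pt "-0.005 0 -0.001 0" --pt "-0.01 0 -0.001 0" --pt "-0.02 0 -0.002 0" --pt "-0.03 0 -0.004 0" --pt "-0.035 0 -0.02 0" --pt "-0.037 0 -0.05 0" --pt "-0.037 0 -0.08 0"

```text
clock: 15.63
tcp_pos: [0.5163, 0.0041, 0.0616]
tcp_rot: [3.138, -0.14, -0.003]
ft_force: [0.8, -0.7, 0.5]
finger_gap: 0.0165
```

Call:
apply_moves --pt "-0.01 0 -0.03 0" --pt "-0.03 0.02 -0.06 0" --pt "-0.05 0.05 -0.09 0" --pt "-0.06 0.085 -0.11 0" --pt "-0.06 0.12 -0.12 0" --pt "-0.06 0.155 -0.12 0" --pt "-0.06 0.18 -0.12 0" --pt "-0.06 0.2 -0.12 0"

```text
clock: 16.3
tcp_pos: [0.4399, -0.1933, 0.1822]
tcp_rot: [3.135, -0.147, 0.003]
ft_force: [-0.1, -0.6, -0.2]
finger_gap: 0.0165
```

```bash
python3 - <<'E'
from lev import *
lev();plan([])
ims=[np.ascontiguousarray(cv2.imread(f'pics/{n}_lev.png')[:,:,::-1]) for n in('top','side')]
for n,im,(x0,y0,x1,y1) in zip(('top','side'),ims,((220,100,400,230),(170,80,370,250))):
    cv2.imwrite(f'pics/{n}12.png',cv2.convertScaleAbs(cv2.resize(im[y0:y1,x0:x1,::-1],None,fx=4 if n=='top' else 3.5,fy=4 if n=='top' else 3.5,interpolation=cv2.INTER_CUBIC),alpha=1.4))
E
```

```text
side at level expect shift [-5.34  0.18] measured [-4.71  0.6 ] cc 0.967 ratio 0.88
top at level expect shift [-4.79 -3.98] measured [-4.38 -3.9 ] cc 0.967 ratio 0.94
tcp [ 0.4396 -0.1942  0.1816] yaw -5.55 rel [-0.1671 -0.2065] F [ 0.3  0.3 -0.2] t 16.4
turn to MY -0.0060375325967255145
```

View pics/top12.png

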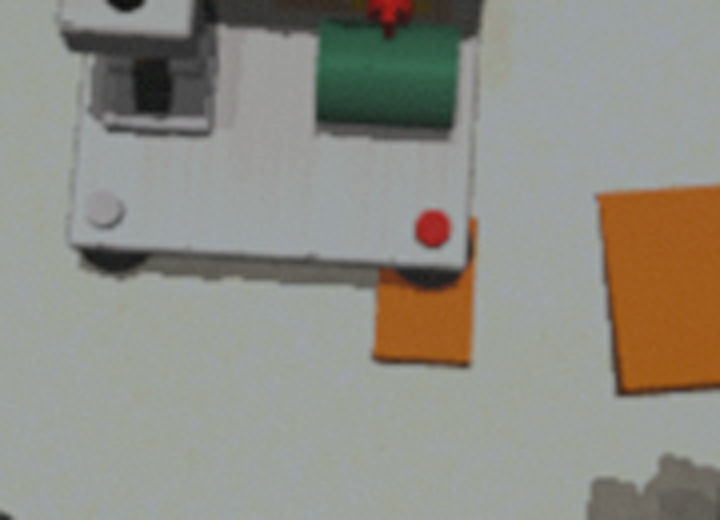

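View pics/side12.png

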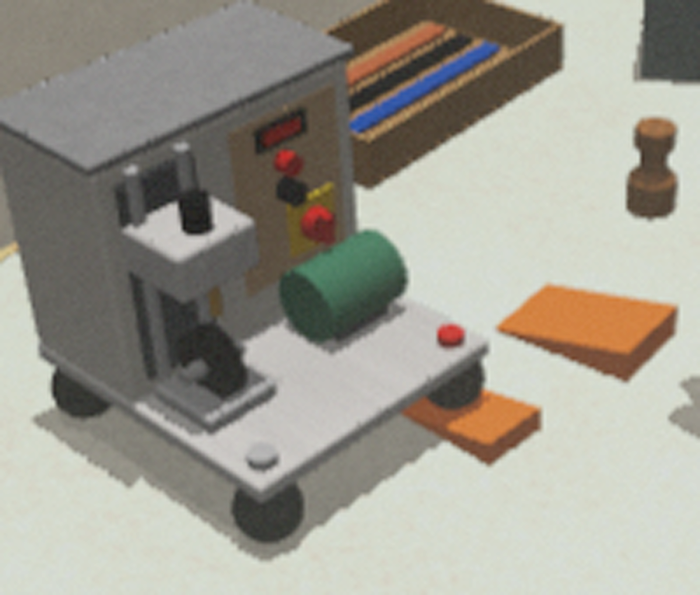

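```bash
python3 - <<'E'
from lev import *
ci=camera_info('top')
C=back(ci,(220+374/4,100+358/4),.02);D=back(ci,(220+470/4,100+363/4),.02);print(np.hypot(*(C-D)[:2]),rel((C+D)/2),np.degrees(np.arctan2(*(C-D)[[1,0]]))-90)
# rock fit: track several patches, heights given; solve theta by each
FL=FOOT+.18*MN;BR=FOOT+.2*MX;ax=np.r_[BR-FL,0];ax/=np.linalg.norm(ax);o=np.r_[FL,0]
if R.from_rotvec(ax*.052).apply(np.r_[FOOT,0]-o)[2]<0: ax=-ax
for n,box,z in (('top',(318,150,338,168),.067),('top',(228,45,358,85),.25),('top',(228,10,258,78),.25),('top',(330,10,360,70),.25),('side',(290,170,310,184),.067),('side',(168,80,276,118),.25)):
    a,b=[cv2.cvtColor(cv2.imread(f'pics/{n}{s}.png'),cv2.COLOR_BGR2GRAY).astype(np.float32) for s in('0','_lev')]
    c=camera_info(n);x0,y0,x1,y1=box
    cc,W=cv2.findTransformECC(a[y0:y1,x0:x1],b,np.float32([[1,0,x0],[0,1,y0]]),cv2.MOTION_TRANSLATION,(3,300,1e-7),None,3)
    m=W[:,2]-[x0,y0];ctr=np.array([(x0+x1)/2,(y0+y1)/2])
    w=back(c,ctr,z);pr=(proj(c,[o+R.from_rotvec(ax*.052).apply(w-o)])-proj(c,[w]))[0]
    print(n,box,'exp',pr.round(2),'meas',m.round(2),'ratio',round(m@pr/(pr@pr),3),'cc',round(cc,3))
E
```

```text
0.05458907245383875 [-0.06508576  0.00072675] -4.514035159754911
top (318, 150, 338, 168) exp [-1.07 -2.01] meas [-1.01 -2.17] ratio 1.046 cc 0.99
top (228, 45, 358, 85) exp [-4.93 -4.66] meas [-4.43 -4.41] ratio 0.921 cc 0.982
top (228, 10, 258, 78) exp [-4.29 -3.14] meas [-4.18 -3.45] ratio 1.018 cc 0.971
top (330, 10, 360, 70) exp [-4.95 -5.03] meas [-4.95 -4.55] ratio 0.95 cc 0.998
side (290, 170, 310, 184) exp [-1.52 -2.2 ] meas [-1.52 -2.29] ratio 1.029 cc 0.996
side (168, 80, 276, 118) exp [-5.46  1.12] meas [-5.39  0.15] ratio 0.954 cc 0.94
```

Level: the red nut's shift is 1.03–1.05 of the full prediction and the cabinet's about 0.92–1.02. The wedge is 0.7 mm off the foot's line. Last, I'll check that the bystanders haven't moved and hand in.

```bash
python3 - <<'E'
from h import *
for t in ['flask','jar_red','jar_blue','burnisher','screwdriver','gauge_block','spare_wheel','wedge']:
    print(t,[(b['location'],b['score']) for b in boxes_of(t,'top')][:3])
a=cv2.imread('pics/side0.png');b=camera('side')[:,:,::-1];cv2.imwrite('pics/sideF.png',b)
d=cv2.absdiff(a,np.ascontiguousarray(b));cv2.imwrite('pics/dF.png',np.hstack([cv2.resize(b,(400,250)),cv2.resize(cv2.convertScaleAbs(d,alpha=3),(400,250))]))
E
```

```text
flask [([0.4581, 0.3685, 0.1309], 0.95)]
jar_red [([0.5636, -0.3354, 0.0638], 0.58)]
jar_blue [([0.5857, -0.0019, 0.0104], 0.33)]
burnisher [([0.6594, -0.3276, 0.0461], 0.85)]
screwdriver [([0.3694, 0.2154, 0.0241], 0.67)]
gauge_block [([0.3882, -0.2666, 0.0302], 0.84)]
spare_wheel [([0.4613, 0.2564, 0.0159], 0.89)]
wedge [([0.5946, -0.145, 0.0167], 0.97), ([0.5896, -0.0007, 0.019], 0.79), ([0.3797, -0.0938, 0.012], 0.62)]
```

View pics/dF.png

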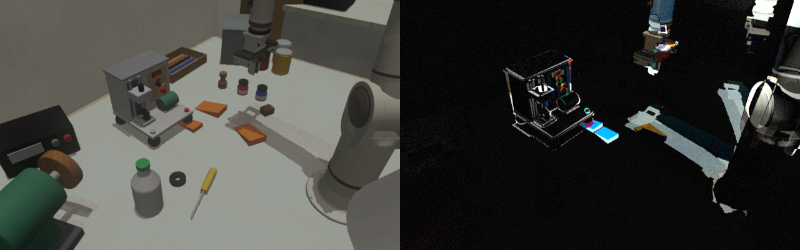

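The difference picture shows changes only at the machine (now level), the wedge, and the arm with its shadow. The bystanders have not moved.

```bash
python3 -c "
from workcell import *
print(sign_off(),sense()['clock'])"
```

```text
the job is handed in; nothing more can be done
the job is handed in; nothing more can be done
```

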